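Weigh a desiccant canister and sort it spent or dry

TASK

Weigh the desiccant canister against the brass counterweight: stand it upright on the middle of the balance's empty pan, let go and take the hand away, and watch which way the beam comes to rest. If the canister's pan ends up the lower one it is heavier, soaked with water, so stand it upright near the middle of the square oven tray; if its pan stays the higher one it is lighter, still dry, so stand it upright near the middle of the round steel dish. Set it down each time, do not drop it, and let go at the end.

Things in the scene. Friction and masses are not known exactly. Their poses are not given: they have to be found in the camera images.
- canister_center (a point): centre (36 mm above its underside) of the desiccant canister: an upright bare aluminium can, diameter 50 mm, 62 mm tall, topped by a narrower grey cap (diameter 34 mm, 10 mm high, small vent holes), 72 mm in all. Loose, in a row with a capped glass bottle and a square pipette-tip box, in any order. z is its axis, up. It weighs 0.14 to 0.26 kg, which cannot be seen.
- pan_top (a point): centre of the upper face of the balance's empty pan: a flat rimless steel disc, diameter 110 mm. It stays level: 89 mm above the table with the beam level, 104 mm when up (the start), 74 mm when down. y points away from the other pan, whose centre is 220 mm off and which carries a fixed 0.2 kg brass weight 44 mm high; z up. A scale plate between the pans reaches 160 mm up.
- beam (a joint): tilt of the balance beam, rad: -0.14 empty pan fully up, counterweight down (the start); 0 level; +0.14 this pan fully down. It rocks freely and settles in about 2 s. A canister 8 percent heavier or lighter than the counterweight tips it all the way, a smaller difference in proportion.
- oven_tray_floor (a point): centre of the inner floor (4 mm above the table) of the square aluminium oven tray, for a heavy canister: 156 mm by 156 mm outside, walls 4 mm thick and 22 mm high; fixed. Axes along its sides, z up.
- dish_floor (a point): centre of the inner floor (4 mm above the table) of the round steel dish, for a light canister: 156 mm across the rim, 136 mm across the floor inside, 22 mm high; fixed. z up.
Mind the look-alikes: they are no part of the job. What is shaped like the part that bears oven_tray_floor but black or orange is not meant.

How it is judged:
On the way:
1. the canister stands alone on the empty pan, let go, and the beam has come to rest (horizontal distance between canister_center and pan_top below 0.03 m and contact force between canister and pan above 0.8 N and contact force between the fingers and canister below 0.05 N and angle between canister_center's own z axis and vertical below 0.17 rad and velocity of joint beam between -0.03 and 0.03 rad/s), for 0.3 s.
At the end, for the whole second after the job is handed in: The canister stands still, upright within 10 degrees, its axis within 40 mm of the middle of the square oven tray if heavier than the 0.2 kg counterweight, or of the round dish if lighter (within 4 percent of the counterweight either counts) (angle between canister_center's own z axis and vertical below 0.17 rad and linear speed of canister below 0.02 m/s and ((horizontal distance between canister_center and oven_tray_floor below 0.04 m and contact force between canister and oven_tray above 1.884 N) or (horizontal distance between canister_center and dish_floor below 0.04 m and contact force between canister and dish between 0.8 and 2.04 N))); the robot touches nothing.
It fails at once if the canister is dropped: it falls free, touching nothing, faster than 0.7 m/s (a drop of about 25 mm) (contact force between anything else and canister below 0.01 N and linear speed of canister above 0.7 m/s).
It also fails if it takes over 51 s, if anything falls off the work surface, if the arm or the gripper's body presses on something with over 40 N, if the wrist force passes 120 N, or if a joint passes its speed limit or range.

ROBOT

A 6-joint arm with a two-finger parallel gripper is mounted at the origin on the work surface. World frame = base frame: x ahead of the robot, y to its left, z up, the work surface at z = 0. Lengths are in m, angles in rad, forces in N, time in s.
With the tool pointing down it reaches from about 0.25 to 0.775 m from the base axis. Payload 4 kg.
Tool frame: the origin (TCP) lies at the centre of the arm's flange, where the gripper is bolted on; the fingertips stand 173 mm ahead of it and the grasp point (between the pads) lies 155 mm ahead of it; z points along the fingers, y is the line along which they close (so a half turn about z gives the same grasp; the last joint's range is limited). The gripper opens to 85 mm and grips with 20 to 120 N. Pads are 22 mm wide; open, the fingers measure 114 mm over their backs; the gripper's body (76 mm by 85 mm) begins 54 mm behind the grasp point. The pads swing forward as they close: fully open they stand 13 mm farther back than shut.
Start: joints at [1.06, 0.087, 1.371, -0, 1.684, -0.103], TCP at [0.218, 0.505, 0.405] pointing down, gripper open.
Joint ranges: [-3.1, 3.1], [-0.76, 2.03], [0.27, 2.55], [-1.08, 4.22], [0.17, 2.65], [-2.57, 2.57]. Speed limits (rad/s): [2.79, 2.79, 3.14, 3.14, 3.14, 3.14].

INTERFACE

Orientations are given as [roll, pitch, yaw] about the fixed x, y, z axes, in that order (R = Rz(yaw) Ry(pitch) Rx(roll)).
In Python, from plant import robot gives the robot as it stands. The module is installed in compiled form; this text tells all that it offers.
- The arm moves only by the tool jog_arm, never from a script. Its argument "rows" is a list of rows, each a list of 3 entries, a list of its own where there are three numbers: the turn, a rotation vector about the tool's x, y, z in units of 180 degrees (1.0 is 180 degrees), then the shift along the tool's x, y, z in units of 0.2 m (1.0 is 0.2 m), then the closure, from 0 (fully open) to 1 (shut). In form: [[[wx, wy, wz], [x, y, z], hand], ...]. A call has exactly 8 rows; each row is the pose to reach, as a shift and turn from the pose commanded when the call began, along the tool's axes at that moment, turning the shorter way round; what a row does not reach only later rows make up. A row lasts 1/12 s, in which the tool goes at most 41.7 mm and 7.16 degrees, less where a joint would pass 70% of its speed; a pose out of reach is approached as far as the arm can. A call with a number of a shift or a turn outside -1 to 1 is refused whole. A call with a gripper value outside its range is refused whole. The fingers move at their own pace and stop on an object; "newtons" is the grip in N (left out, the last holds). Time passes only in rows, so rows that repeat a pose let the fingers close, or fill a call up. It gives the time, the measured TCP pose, the force, the opening and the grip force at its end, in the units of the state.
- robot.get_obs(): the state, without advancing time (a new reading comes with each control period).
- robot.capture(name): name is "scene" or "top"; returns a dict with "img" (384x512x3 uint8, blue, green, red), "intrinsics" (3x3 intrinsics, pixels), "origin" and "attitude" of the camera in the world. Camera axes: x right, y up, looking along -z (the intrinsics and any distortion apply to the point x, -y, -z); pixel columns grow to the right and rows downward; lengths in m; the calibration is good to about 2 mm. A picture is of the moment at which its call begins. There is no depth.
- robot.close_job(): hands the job in; it is judged then, once.
Trained networks look in a picture, given as the dict that the camera call returned (one of the last four; its "shot" number tells which), for a name from the list of things; names that differ only in an ending like _2 or _b are one class to them, and where a whole thing is asked for, a point or a joint stands for the part that bears it (a point fixed in the world has none). Each returns a list of dicts, best first, with "conf" (0 to 1); they miss things now and then, are a little off and sometimes report something else, mostly with a low value. They report only what shows in the picture. A call takes as long as a camera call. They do not tell look-alikes from the thing itself.
- robot.trace(picture, target): "region" (384x512 bool, what is visible of it).
- robot.tip_of(picture, target): "centre" ([x, y, z] in m, in the coordinates of the camera as it stood for that picture, good to about 4 mm: a listed point, or the origin of a listed thing).
The state is a dict: "t": time; "joint_positions": joint angles; "dq": joint speeds; "tau": joint torques, N m; "tcp_pos": TCP position; "tool_rot": TCP orientation; "force": force on the tool from outside, world axes, zero at the start; "torque": the same for the moment, N m; "opening": opening from 0.0 (shut) to 1.0 (fully open); "grasp_force": force on a finger pad.
Only numpy, scipy, OpenCV 4.12 (cv2) and the standard library are available. Lean on these libraries where they do the work, as an engineer would, in place of code of your own. Each camera call takes 0.05 s, during which the arm holds its last target. There are 200 camera calls.

## Working session

There is one attempt and no reset: what is moved stays moved. The work goes in short steps, Python scripts to look and compute and a tool call to move; the robot and the scene stay as the last step left them, time stands still between calls to the robot, and variables do not carry over. Pictures are saved under pics/ and viewed, at most 10 in all, crops included, and the job is handed in when it is done.

Besides the shell and the picture viewer there is one more tool, called after "Call:" as name(argument=value, ...) on one line, values as JSON. jog_arm: Moves the arm, as the interface text tells. Shifts and turns lie within -1 to 1; 1 stands for 0.2 m of shift or 180 degrees of turn. Its arguments: {"type":"object","properties":{"rows":{"type":"array"},"newtons":{"type":"number"}},"required":["rows"]}

```bash
mkdir -p pics
cat > h.py <<'E'
import numpy as np, cv2
from plant import robot
def w(p,c):
    A=np.array(p['attitude'],float)
    if A.shape!=(3,3):
        from scipy.spatial.transform import Rotation as R
        A=R.from_euler('xyz',A).as_matrix() if A.size==3 else R.from_quat(A).as_matrix()
    return A@np.array(c)+np.array(p['origin'])
E
cat > a.py <<'E'
from h import *
ps={n:robot.capture(n) for n in("scene","top")}
print(ps['top']['attitude'],ps['top']['origin'],ps['scene']['origin'])
for n,p in ps.items():
    for t in("canister_center","pan_top","oven_tray_floor","dish_floor","beam"):
        for d in robot.tip_of(p,t)[:3]:
            c=np.array(d['centre']);K=p['intrinsics'];u=K@np.array([c[0],-c[1],-c[2]]);
            print(n,t,round(d['conf'],2),w(p,c).round(3),(u[:2]/u[2]).round())
cv2.imwrite('pics/a.png',np.vstack([ps['scene']['img']]));cv2.imwrite('pics/b.png',ps['top']['img'])
print(robot.get_obs())
E
python3 a.py
```

```text
[ 0.09851594 -0.00942915 -1.54500966] [0.34344885 0.1215853  1.48579917] [1.56231882 0.30672138 0.75272266]
scene canister_center 0.75 [0.443 0.121 0.033] [259. 197.]
scene pan_top 0.74 [0.656 0.1   0.102] [241. 214.]
scene oven_tray_floor 0.95 [0.407 0.346 0.003] [320. 204.]
scene oven_tray_floor 0.94 [0.634 0.33  0.001] [313. 243.]
scene oven_tray_floor 0.74 [ 0.335  0.586 -0.001] [384. 201.]
scene dish_floor 0.88 [ 0.412 -0.31   0.007] [153. 189.]Traceback (most recent call last):
  File "a.py", line 6, in <module>
    for d in robot.tip_of(p,t)[:3]:
             ~~~~~~~~~~~~^^^^^
ValueError: it knows: canister_center, dish_floor, oven_tray_floor, pan_top
```

```bash
sed -i 's/,"beam")/)/' a.py; python3 a.py
```

```text
[ 0.09851594 -0.00942915 -1.54500966] [0.34344885 0.1215853  1.48579917] [1.56231882 0.30672138 0.75272266]
scene canister_center 0.85 [0.44  0.124 0.036] [260. 196.]
scene pan_top 0.72 [0.658 0.098 0.103] [241. 214.]
scene pan_top 0.22 [0.407 0.348 0.002] [321. 204.]
scene oven_tray_floor 0.85 [0.407 0.349 0.001] [321. 205.]
scene oven_tray_floor 0.66 [ 0.635  0.329 -0.   ] [313. 243.]
scene oven_tray_floor 0.59 [ 0.336  0.588 -0.001] [385. 201.]
scene dish_floor 0.62 [ 0.414 -0.308  0.004] [154. 190.]
top canister_center 0.68 [0.449 0.124 0.038] [250. 201.]
top pan_top 0.79 [0.658 0.106 0.102] [258. 127.]
top oven_tray_floor 0.81 [0.34  0.579 0.002] [ 97. 234.]
top oven_tray_floor 0.79 [0.634 0.33  0.006] [184. 140.]
top oven_tray_floor 0.65 [0.409 0.348 0.006] [175. 213.]
top dish_floor 0.84 [ 0.415 -0.314  0.002] [395. 217.]
{'t': 0.8, 'joint_positions': array([ 1.05991651e+00,  8.71355020e-02,  1.37066400e+00, -8.87492847e-06,
        1.68361905e+00, -1.03105308e-01]), 'dq': array([-0.00083813, -0.00051337,  0.00030283,  0.00070747, -0.00070926,
        0.00071696]), 'tau': array([ 8.36729978e-04, -3.51664424e+01, -3.13442087e+01, -7.03398632e-05,
        2.82710141e-05, -1.21164246e-05]), 'tcp_pos': array([0.21811422, 0.50488897, 0.40479445]), 'tool_rot': array([3.14142038e+00, 2.66909765e-05, 2.73381714e+00]), 'force': array([-0.00633628, -0.29529942, -0.33170827]), 'torque': array([-0.02043311,  0.00100811, -0.00480404]), 'grasp_force': 0.0, 'opening': 1.002049820860659}
```

View pics/a.png

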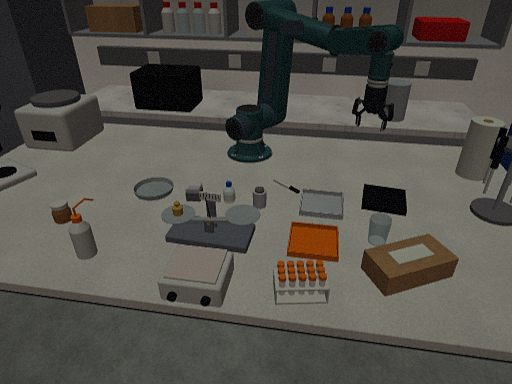

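View pics/b.png

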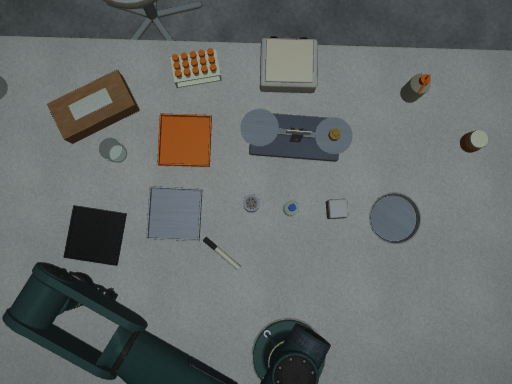

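The scene view shows the three tubs: aluminium tray (321,204), black (385,201) and orange (313,243). It also shows the dish (153,188) and the pan (241,214).

What could be taken for the canister, in the top view:
- (251,203): bare grey round can with a vented cap. This is my choice.
- (290,208): glass bottle with a blue cap.
- (337,208): square pipette-tip box.

For the tray, I choose the grey one at (175,213) in the top view. I'll check both choices in a crop and triangulate.

```bash
cat >> h.py <<'E'
def ray(p,c):
    d=w(p,c)-np.array(p['origin']);return np.array(p['origin']),d/np.linalg.norm(d)
def tri(t,near,n=3):
    A=np.zeros((3,3));b=np.zeros(3)
    for nm in("scene","top"):
        for _ in range(n):
            p=robot.capture(nm)
            for d in robot.tip_of(p,t):
                if np.linalg.norm((w(p,d['centre'])-near)[:2])<.05:
                    o,r=ray(p,d['centre']);M=np.eye(3)-np.outer(r,r);A+=M;b+=M@o;break
    return np.linalg.solve(A,b)
def go(t,yaw=None):
    from scipy.spatial.transform import Rotation as R
    o=robot.get_obs();Rm=R.from_euler('xyz',o['tool_rot'])
    print('now',o['tcp_pos'].round(4),o['tool_rot'].round(4),'shift',(Rm.inv().apply(np.array(t)-o['tcp_pos'])/.2).round(3))
E
python3 - <<'E'
from h import *
for t,n in(("canister_center",(.445,.124,0)),("pan_top",(.658,.102,0)),("oven_tray_floor",(.408,.348,0)),("dish_floor",(.414,-.311,0))): print(t,tri(t,np.array(n)).round(4))
a=robot.capture("top")['img'][100:280,130:360];b=robot.capture("scene")['img'][165:265,130:360]
cv2.imwrite('pics/c.png',cv2.convertScaleAbs(cv2.resize(np.vstack([a,b]),None,fx=2.1,fy=2.1,interpolation=2),alpha=1.5))
go([.33,.315,.36])
E
```

```text
canister_center [0.4469 0.1235 0.0379]
pan_top [0.6583 0.1029 0.1038]
oven_tray_floor [0.4087 0.3494 0.0047]
dish_floor [ 0.413  -0.3101  0.0034]
now [0.2181 0.5049 0.4047] [ 3.1415 -0.      2.7338] shift [-0.89  -0.65   0.224]
```

View pics/c.png

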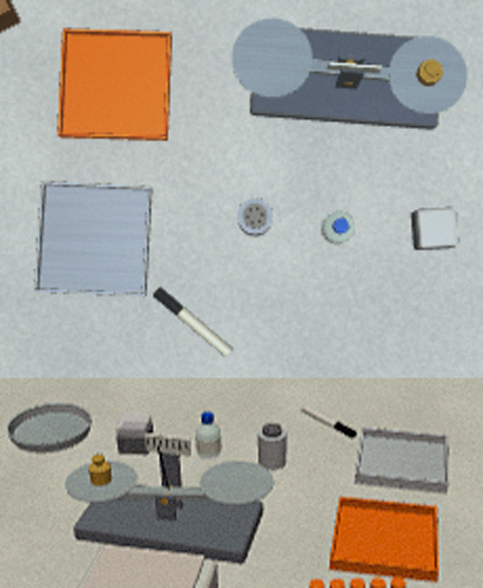

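The crop confirms the canister, with its grey vented cap, at crop (255,215). The bare tray is at (93,238) and the empty pan at (272,58). Heights agree with the text, so I'll move.

Call:
jog_arm(rows=[[[0,0,0.037],[-0.11,-0.08,0.03],0],[[0,0,0.074],[-0.22,-0.16,0.06],0],[[0,0,0.11],[-0.33,-0.24,0.09],0],[[0,0,0.148],[-0.45,-0.33,0.12],0],[[0,0,0.185],[-0.56,-0.41,0.15],0],[[0,0,0.222],[-0.67,-0.49,0.18],0],[[0,0,0.259],[-0.78,-0.57,0.2],0],[[0,0,0.296],[-0.89,-0.65,0.22],0]])

```text
t: 3.97
tcp_pos: [0.3303, 0.3137, 0.3605]
tool_rot: [3.141, -0.0, 1.798]
force: [0.3, -0.1, 0.4]
opening: 1.002
grasp_force: 0.0
```

```bash
python3 -c "
from h import *
go([.447,.1235,.30])"
```

```text
now [0.3303 0.3137 0.3605] [ 3.1414e+00 -1.0000e-04  1.7983e+00] shift [-1.058  0.354  0.303]
```

Call:
jog_arm(rows=[[[0,0,0.012],[-0.15,0.05,0.04],0],[[0,0,0.024],[-0.3,0.1,0.08],0],[[0,0,0.036],[-0.45,0.15,0.13],0],[[0,0,0.048],[-0.6,0.2,0.17],0],[[0,0,0.06],[-0.75,0.25,0.21],0],[[0,0,0.072],[-0.9,0.3,0.26],0],[[0,0,0.072],[-1.0,0.35,0.3],0],[[0,0,0.072],[-1.0,0.35,0.3],0]])

```text
t: 4.63
tcp_pos: [0.4456, 0.1336, 0.2989]
tool_rot: [-3.14, 0.002, 1.573]
force: [-0.8, -0.2, -0.7]
opening: 1.001
grasp_force: 0.0
```

```bash
python3 -c "
from h import *
go([.447,.1235,.195])"
```

```text
now [0.4456 0.1336 0.2989] [-3.1397e+00  2.2000e-03  1.5728e+00] shift [-0.049  0.008  0.52 ]
```

Call:
jog_arm(rows=[[[0,0,0],[-0.06,0,0.05],0],[[0,0,0],[-0.06,0,0.15],0],[[0,0,0],[-0.06,0,0.25],0],[[0,0,0],[-0.06,0,0.35],0],[[0,0,0],[-0.06,0,0.45],0],[[0,0,0],[-0.06,0,0.52],0],[[0,0,0],[-0.06,0,0.52],0],[[0,0,0],[-0.06,0,0.52],0]])

```text
t: 5.3
tcp_pos: [0.4439, 0.125, 0.1965]
tool_rot: [-3.14, -0.0, 1.578]
force: [0.2, -0.2, -0.4]
opening: 0.999
grasp_force: 0.0
```

```bash
python3 -c "
from h import *
go([.447,.1235,.195]);print(robot.get_obs()['force'])"
```

```text
now [0.4439 0.125  0.1965] [-3.1400e+00 -1.0000e-04  1.5783e+00] shift [-0.008  0.015  0.007]
[ 0.17748446 -0.1517987  -0.39947976]
```

Call:
jog_arm(rows=[[[0,0,0],[0,0.015,0],0.1],[[0,0,0],[0,0.015,0],0.2],[[0,0,0],[0,0.015,0],0.3],[[0,0,0],[0,0.015,0],0.4],[[0,0,0],[0,0.015,0],0.6],[[0,0,0],[0,0.015,0],0.6],[[0,0,0],[0,0.015,0],0.6],[[0,0,0],[0,0.015,0],0.6]], newtons=30)

```text
t: 5.97
tcp_pos: [0.4476, 0.1247, 0.1977]
tool_rot: [3.14, -0.0, 1.578]
force: [-1.8, 0.9, 5.7]
opening: 0.564
grasp_force: 31.6
```

Call:
jog_arm(rows=[[[0,0,0],[0,0,-0.05],0.6],[[0,0,0],[0,0,-0.15],0.6],[[0,0,0],[0,0,-0.28],0.6],[[0,0,0],[-0.02,0.05,-0.42],0.6],[[0,0,0],[-0.04,0.14,-0.56],0.6],[[0,0,0],[-0.06,0.26,-0.66],0.6],[[0,0,0],[-0.08,0.36,-0.7],0.6],[[0,0,0],[-0.1,0.45,-0.7],0.6]])

```text
t: 6.63
tcp_pos: [0.5391, 0.1049, 0.3406]
tool_rot: [3.134, -0.0, 1.578]
force: [-0.3, 0.6, -1.1]
opening: 0.57
grasp_force: 31.4
```

```bash
python3 -c "
from h import *
go([.658,.103,.335]);print(robot.get_obs()['force'])
p=robot.capture('scene')
for d in robot.tip_of(p,'canister_center'):print(w(p,d['centre']),d['conf'])"
```

```text
now [0.5391 0.1049 0.3406] [ 3.1344e+00 -5.0000e-04  1.5776e+00] shift [-0.014  0.594  0.032]
[-0.2514515   0.58739334 -1.0714964 ]
[0.53973887 0.1026611  0.17893654] 0.45
```

Call:
jog_arm(rows=[[[0,0,0],[0,0.1,0],0.6],[[0,0,0],[0,0.2,0],0.6],[[0,0,0],[0,0.3,0],0.6],[[0,0,0],[-0.01,0.4,0],0.6],[[0,0,0],[-0.01,0.5,0.02],0.6],[[0,0,0],[-0.01,0.57,0.03],0.6],[[0,0,0],[-0.01,0.59,0.04],0.6],[[0,0,0],[-0.01,0.59,0.04],0.6]])

```text
t: 7.4
tcp_pos: [0.6555, 0.104, 0.3269]
tool_rot: [-3.138, 0.0, 1.578]
force: [-0.8, 0.6, -2.5]
opening: 0.563
grasp_force: 31.8
```

```bash
python3 -c "
from h import *
print('can',tri('canister_center',np.array([.658,.103,0]),2),'pan',tri('pan_top',np.array([.658,.103,0]),2))
go([.658,.103,.302]);print(robot.get_obs()['force'])"
```

```text
can [0.65832653 0.10223517 0.1687497 ] pan [0.65547646 0.10264942 0.10119348]
now [0.6555 0.104  0.3287] [ 3.1416e+00 -1.0000e-04  1.5777e+00] shift [-0.005  0.012  0.134]
[-0.28725372  0.29525022 -1.57319874]
```

Call:
jog_arm(rows=[[[0,0,0],[0,0,0.03],0.6],[[0,0,0],[0,0,0.07],0.6],[[0,0,0],[0,0,0.1],0.6],[[0,0,0],[0,0,0.12],0.6],[[0,0,0],[0,0,0.135],0.6],[[0,0,0],[0,0,0.15],0.6],[[0,0,0],[0,0,0.15],0.6],[[0,0,0],[0,0,0.15],0.6]])

```text
t: 8.87
tcp_pos: [0.6555, 0.1041, 0.299]
tool_rot: [3.142, -0.0, 1.578]
force: [-1.5, -0.7, 1.0]
opening: 0.568
grasp_force: 32.0
```

```bash
python3 -c "
from h import *
print('can',tri('canister_center',np.array([.658,.103,0]),2),'pan',tri('pan_top',np.array([.658,.103,0]),2))
go([.658,.103,.302]);print(robot.get_obs()['force'])
cv2.imwrite('pics/d.png',cv2.resize(robot.capture('scene')['img'][120:270,130:330],None,fx=3,fy=3))"
```

```text
can [0.65929194 0.10192398 0.13860692] pan [0.65929231 0.10340138 0.10117731]
now [0.6556 0.104  0.2988] [ 3.1412e+00 -1.0000e-04  1.5777e+00] shift [-0.005  0.012 -0.016]
[-0.41911631  1.18816534 -0.21874424]
```

View pics/d.png

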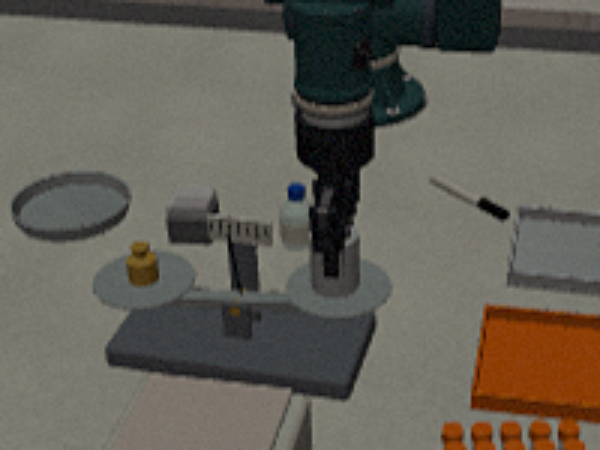

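The canister stands on the pan at crop (335,270), and the pan has already yielded slightly. I'll open the gripper.

Call:
jog_arm(rows=[[[0,0,0],[0,0,0],0.42],[[0,0,0],[0,0,0],0.36],[[0,0,0],[0,0,0],0.3],[[0,0,0],[0,0,0],0.2],[[0,0,0],[0,0,0],0.1],[[0,0,0],[0,0,0],0],[[0,0,0],[0,0,0],0],[[0,0,0],[0,0,0],0]])

```text
t: 10.38
tcp_pos: [0.6555, 0.104, 0.2987]
tool_rot: [3.142, -0.0, 1.578]
force: [0.7, -0.2, 0.4]
opening: 1.001
grasp_force: 0.0
```

Call:
jog_arm(rows=[[[0,0,0],[0,0,-0.05],0],[[0,0,0],[0,0,-0.12],0],[[0,0,0],[0,0,-0.22],0],[[0,0,0],[0,0,-0.32],0],[[0,0,0],[0,0,-0.42],0],[[0,0,0],[0,0,-0.5],0],[[0,0,0],[0,0,-0.5],0],[[0,0,0],[0,0,-0.5],0]])

```text
t: 11.05
tcp_pos: [0.6555, 0.104, 0.4007]
tool_rot: [3.138, -0.0, 1.578]
force: [0.8, 0.1, -0.1]
opening: 1.001
grasp_force: 0.0
```

Call:
jog_arm(rows=[[[0,0,0],[0,0,0],0],[[0,0,0],[0,0,0],0],[[0,0,0],[0,0,0],0],[[0,0,0],[0,0,0],0],[[0,0,0],[0,0,0],0],[[0,0,0],[0,0,0],0],[[0,0,0],[0,0,0],0],[[0,0,0],[0,0,0],0]])

```text
t: 11.72
tcp_pos: [0.6555, 0.104, 0.3987]
tool_rot: [3.142, -0.0, 1.578]
force: [1.2, -0.5, -0.1]
opening: 1.005
grasp_force: 0.0
```

Call:
jog_arm(rows=[[[0,0,0],[0,0,0],0],[[0,0,0],[0,0,0],0],[[0,0,0],[0,0,0],0],[[0,0,0],[0,0,0],0],[[0,0,0],[0,0,0],0],[[0,0,0],[0,0,0],0],[[0,0,0],[0,0,0],0],[[0,0,0],[0,0,0],0]])

```text
t: 12.38
tcp_pos: [0.6555, 0.104, 0.3987]
tool_rot: [3.142, -0.0, 1.578]
force: [0.7, -0.5, -0.8]
opening: 1.0
grasp_force: 0.0
```

Call:
jog_arm(rows=[[[0,0,0],[0,0,0],0],[[0,0,0],[0,0,0],0],[[0,0,0],[0,0,0],0],[[0,0,0],[0,0,0],0],[[0,0,0],[0,0,0],0],[[0,0,0],[0,0,0],0],[[0,0,0],[0,0,0],0],[[0,0,0],[0,0,0],0]])

```text
t: 13.05
tcp_pos: [0.6555, 0.104, 0.3987]
tool_rot: [3.142, -0.0, 1.578]
force: [-0.5, -0.9, -0.2]
opening: 1.002
grasp_force: 0.0
```

```bash
cat > m.py <<'E'
from h import *
import sys
for i in range(2): print('can',tri('canister_center',np.array([.658,.103,0]),2).round(4),'pan',tri('pan_top',np.array([.658,.103,0]),2).round(4))
go([.658,.103,.302])
cv2.imwrite(sys.argv[1],cv2.resize(robot.capture('scene')['img'][120:270,130:330],None,fx=3,fy=3))
E
python3 m.py pics/e.png
```

```text
can [0.6584 0.1009 0.142 ] pan [0.6571 0.1034 0.1017]
can [0.6593 0.1003 0.1443] pan [0.6569 0.1004 0.1009]
now [0.6555 0.104  0.3987] [ 3.1416e+00 -1.0000e-04  1.5777e+00] shift [-0.005  0.012  0.484]
```

View pics/e.png

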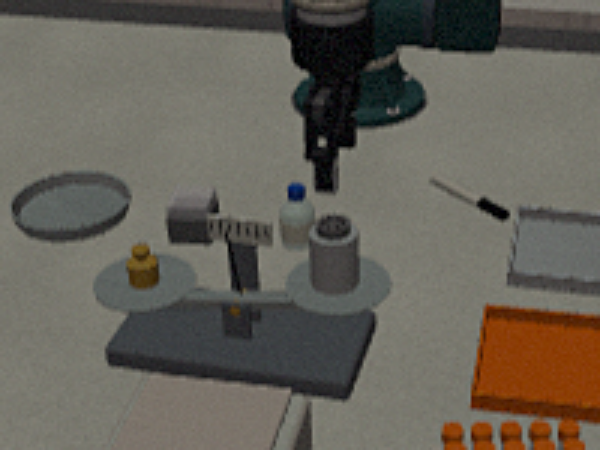

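The canister stands alone on the pan at crop (335,255), and the pan is still up: about 104 mm by triangulation, with the counterweight pan down. The canister is light, so it goes to the round dish. I'll regrasp it.

Call:
jog_arm(rows=[[[0,0,0],[-0.01,0.01,0.05],0],[[0,0,0],[-0.01,0.01,0.14],0],[[0,0,0],[-0.01,0.01,0.24],0],[[0,0,0],[-0.01,0.01,0.34],0],[[0,0,0],[-0.01,0.01,0.43],0],[[0,0,0],[-0.01,0.01,0.48],0],[[0,0,0],[-0.01,0.01,0.48],0],[[0,0,0],[-0.01,0.01,0.48],0]])

```text
t: 15.37
tcp_pos: [0.6575, 0.1019, 0.302]
tool_rot: [-3.14, 0.0, 1.578]
force: [0.2, 0.1, 0.3]
opening: 1.002
grasp_force: 0.0
```

Call:
jog_arm(rows=[[[0,0,0],[0,0,0],0.1],[[0,0,0],[0,0,0],0.2],[[0,0,0],[0,0,0],0.28],[[0,0,0],[0,0,0],0.36],[[0,0,0],[0,0,0],0.44],[[0,0,0],[0,0,0],0.6],[[0,0,0],[0,0,0],0.6],[[0,0,0],[0,0,0],0.6]], newtons=30)

```text
t: 16.03
tcp_pos: [0.6576, 0.1021, 0.303]
tool_rot: [3.141, -0.0, 1.578]
force: [-0.2, 1.4, 0.5]
opening: 0.563
grasp_force: 31.0
```

Call:
jog_arm(rows=[[[0,0,0],[0,0,-0.05],0.6],[[0,0,0],[0,0,-0.15],0.6],[[0,0,0],[0,0,-0.27],0.6],[[0,0,0],[0,-0.08,-0.37],0.6],[[0,0,0],[0,-0.2,-0.45],0.6],[[0,0,0],[0,-0.34,-0.5],0.6],[[0,0,0],[0,-0.48,-0.5],0.6],[[0,0,0],[-0.1,-0.6,-0.5],0.6]])

```text
t: 16.7
tcp_pos: [0.536, 0.0831, 0.4044]
tool_rot: [3.14, -0.002, 1.582]
force: [-0.1, -1.0, -0.6]
opening: 0.564
grasp_force: 31.5
```

Call:
jog_arm(rows=[[[0,0,0],[-0.12,-0.1,0],0.6],[[0,0,0],[-0.25,-0.2,0],0.6],[[0,0,0],[-0.38,-0.3,0],0.6],[[0,0,0],[-0.51,-0.4,0],0.6],[[0,0,0],[-0.64,-0.5,0],0.6],[[0,0,0],[-0.77,-0.6,0],0.6],[[0,0,0],[-0.9,-0.62,0],0.6],[[0,0,0],[-1.0,-0.62,0],0.6]])

```text
t: 17.37
tcp_pos: [0.4133, -0.1211, 0.4036]
tool_rot: [3.141, 0.001, 1.576]
force: [0.5, -0.7, -2.2]
opening: 0.566
grasp_force: 31.6
```

```bash
python3 -c "
from h import *
go([.413,-.310,.245])"
```

```text
now [ 0.4133 -0.1211  0.4036] [3.1409e+00 1.2000e-03 1.5760e+00] shift [-0.944 -0.007  0.794]
```

Call:
jog_arm(rows=[[[0,0,0],[-0.13,0,0.03],0.6],[[0,0,0],[-0.27,0,0.1],0.6],[[0,0,0],[-0.41,0,0.18],0.6],[[0,0,0],[-0.55,0,0.28],0.6],[[0,0,0],[-0.69,0,0.38],0.6],[[0,0,0],[-0.82,0,0.48],0.6],[[0,0,0],[-0.92,0,0.58],0.6],[[0,0,0],[-0.94,0,0.67],0.6]])

```text
t: 18.03
tcp_pos: [0.4158, -0.3106, 0.2677]
tool_rot: [-3.141, 0.001, 1.575]
force: [0.1, 0.6, -1.0]
opening: 0.564
grasp_force: 31.6
```

```bash
python3 -c "
from h import *
n=np.array([.413,-.31,0])
print('can',tri('canister_center',n,2).round(4),'dish',tri('dish_floor',n,2).round(4))
go([.413,-.310,.203]);print(robot.get_obs()['force'])"
```

```text
can [ 0.4187 -0.3083  0.104 ] dish [ 0.415  -0.3092  0.0054]
now [ 0.4164 -0.3075  0.2688] [ 3.1415 -0.      1.5778] shift [-0.012 -0.017  0.329]
[-0.25573644  0.50077833 -1.18717715]
```

Call:
jog_arm(rows=[[[0,0,0],[-0.01,-0.01,0.05],0.6],[[0,0,0],[-0.01,-0.01,0.12],0.6],[[0,0,0],[-0.01,-0.01,0.19],0.6],[[0,0,0],[-0.01,-0.01,0.24],0.6],[[0,0,0],[-0.01,-0.01,0.28],0.6],[[0,0,0],[-0.01,-0.01,0.3],0.6],[[0,0,0],[-0.01,-0.01,0.31],0.6],[[0,0,0],[-0.01,-0.01,0.31],0.6]])

```text
t: 19.5
tcp_pos: [0.4143, -0.3097, 0.2064]
tool_rot: [-3.141, -0.0, 1.578]
force: [0.1, 0.4, -1.5]
opening: 0.563
grasp_force: 31.6
```

Call:
jog_arm(rows=[[[0,0,0],[0,0,0.005],0.6],[[0,0,0],[0,0,0.01],0.6],[[0,0,0],[0,0,0.012],0.6],[[0,0,0],[0,0,0.015],0.6],[[0,0,0],[0,0,0.015],0.6],[[0,0,0],[0,0,0.015],0.6],[[0,0,0],[0,0,0.015],0.6],[[0,0,0],[0,0,0.015],0.6]])

```text
t: 20.17
tcp_pos: [0.4145, -0.3098, 0.2045]
tool_rot: [3.141, 0.001, 1.578]
force: [-1.4, 1.3, 4.2]
opening: 0.568
grasp_force: 31.9
```

Force has turned upward to 4 N, so the canister is on the dish floor. I'll release and retreat.

Call:
jog_arm(rows=[[[0,0,0],[0,0,0],0.42],[[0,0,0],[0,0,0],0.36],[[0,0,0],[0,0,0],0.3],[[0,0,0],[0,0,0],0.2],[[0,0,0],[0,0,0],0.1],[[0,0,0],[0,0,0],0],[[0,0,0],[0,0,0],0],[[0,0,0],[0,0,0],0]])

```text
t: 20.83
tcp_pos: [0.4144, -0.3097, 0.2036]
tool_rot: [-3.142, -0.0, 1.578]
force: [-0.4, 1.1, -0.8]
opening: 1.001
grasp_force: 0.0
```

Call:
jog_arm(rows=[[[0,0,0],[0,0,-0.05],0],[[0,0,0],[0,0,-0.13],0],[[0,0,0],[0,0,-0.25],0],[[0,0,0],[0,0,-0.4],0],[[0,0,0],[0,0,-0.55],0],[[0,0,0],[0,0,-0.65],0],[[0,0,0],[0,0,-0.7],0],[[0,0,0],[0,0,-0.7],0]])

```text
t: 21.5
tcp_pos: [0.4148, -0.31, 0.3475]
tool_rot: [3.136, 0.005, 1.578]
force: [0.4, -0.1, 0.5]
opening: 0.997
grasp_force: 0.0
```

```bash
python3 -c "
from h import *
n=np.array([.413,-.31,0])
print('can',tri('canister_center',n,2).round(4),'dish',tri('dish_floor',n,2).round(4))
go([.413,-.310,.203]);print(robot.get_obs()['force'])
cv2.imwrite('pics/f.png',cv2.resize(robot.capture('scene')['img'][100:270,80:330],None,fx=3,fy=3))"
```

```text
can [ 0.4171 -0.3107  0.0412] dish [ 0.4128 -0.3109  0.0055]
now [ 0.4144 -0.3097  0.3437] [ 3.1415 -0.      1.5777] shift [-0.002 -0.007  0.704]
[-0.70018822  0.09020728  0.37748401]
```

View pics/f.png

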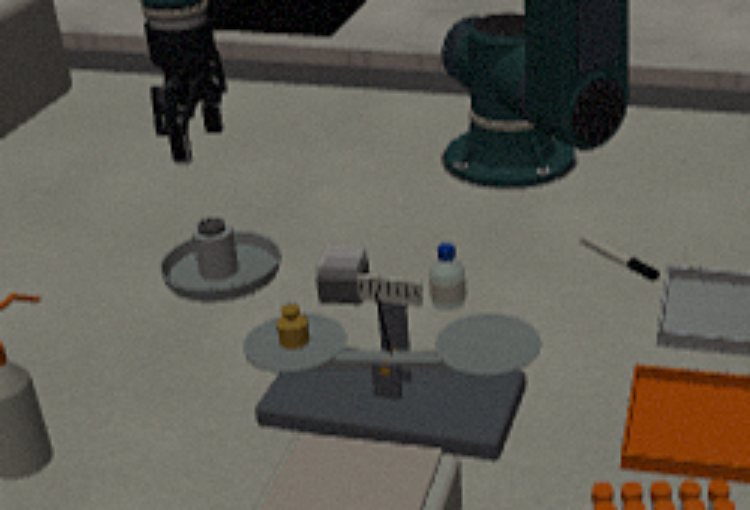

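The canister stands upright in the middle of the dish at crop (216,250). The empty pan sits at the same pixel as it did loaded, (243,214) in the full picture, so it stayed fully up under the load. That confirms the canister is light.

```bash
python3 -c "
from plant import robot
print(robot.close_job())"
```

```text
the job is handed in; nothing more can be done
None
```

The canister weighed light: its pan stayed fully up. It now stands upright, about 4 mm from the middle of the round steel dish, with the gripper clear of it, and the job is handed in (no verdict was returned).

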